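# Space the casting clamp and hold its tile closed

### The arm

A 6-joint arm with a two-finger parallel gripper is mounted at the origin on a cart in front of the work surface, level with it; the furniture and walls round the work are solid. World frame = base frame: x ahead of the robot, y to its left, z up, the work surface at z = 0. Lengths are in mm, angles in rad, forces in N, time in s.
With the tool pointing down it reaches from about 350 to 875 mm from the base axis. Payload 4.2 kg.
Tool frame: the origin (TCP) lies at the very end of the fingers, on their centre line; the grasp point (between the pads) lies 19 mm behind it; z points along the fingers, y is the direction in which the jaws open and shut (so a half turn about z gives the same grasp; the last joint's range is limited). The gripper opens to 85 mm and grips with 20 to 120 N. Pads are 22 mm wide; open, the fingers measure 114 mm over their backs; the gripper's body (76 mm by 85 mm) begins 54 mm behind the grasp point. The pads swing forward as they close: fully open they stand 13 mm farther back than shut.
Start: joints at [-0.981, 0.385, 0.008, 0, -1.194, -0.259], TCP at [203.015, -591.087, 231.312] pointing down, gripper open.
Joint ranges: [-3.14, 3.14], [-1.21, 2.06], [-1.07, 1.41], [-3.16, 2.05], [-2.99, -0.16], [-3.1, 3.1]. Speed limits (rad/s): [2.79, 2.79, 3.14, 3.14, 3.14, 3.14].

### API

Orientations are given as a unit quaternion [x, y, z, w].
In Python, from bench import arm, optics, job gives the robot as it stands.
- The arm moves only by the tool send_rows, never from a script. Its argument "steps" is a list that holds one entry, the list of rows, each a list of 5 numbers: the shift along the tool's x, y, z in cm, then the turn about the tool's z in rad, then the opening, from 0 (shut) to 1 (fully open). A call has 1 to 10 rows; each row shifts and turns the pose as measured when the row begins, along the tool's axes as they then stand; what a row does not reach is not made up. A row lasts 1/12 s, in which the tool goes at most 41.7 mm and 7.16 degrees, less where a joint would pass 70% of its speed; a pose out of reach is approached as far as the arm can. A call with a gripper value outside its range is refused whole. The fingers move at their own pace and stop on an object; the grip force is fixed at half the most. Time passes only in rows, so rows that do not move let the fingers close. It gives the time, the measured TCP pose, the force and the opening at its end, in the units of the state.
- arm.read_state(): the state, without advancing time (a new reading comes with each control period).
- optics.get_image(name): name is "scene" or "top" or "wrist"; returns (picture, depth): 384x512x3 uint8, blue, green, red; 384x512 float32, mm along the optical axis (not along the pixel's ray), 0 where there is no reading.
- optics.get_calibration(name): a dict with "K" (3x3 intrinsics, pixels), "k1" (the pictures are not rectified: a ray, as slopes to the right and down, at radius r is drawn at 1 + k1 r^2 times it, then the intrinsics apply), "rvec" (rotation vector, rad) and "tvec" (3), from world to camera coordinates, as OpenCV has them; the wrist camera has in their place "hand_eye" (4x4, takes a point from camera to tool coordinates, whose origin is the TCP and whose axes are the flange's). Camera axes: x right, y down, z forward; pixel columns grow to the right and rows downward; lengths in mm; the calibration is good to about 2 mm. A picture is of the moment at which its call begins: read the wrist's pose just before it. get_calibration takes no time and is no camera call.
- job.job_done(): hands the job in, once; it reports no verdict.
The state is a dict: "clock": time; "joints": joint angles; "joint_vel": joint speeds; "joint_efforts": joint torques, N m; "position": TCP position; "ee_rot": TCP orientation; "contact_force": force on the tool from outside, world axes, zero at the start; "wrist_torque": the same for the moment, N m; "gripper_width": finger opening in mm.
Only numpy, scipy, OpenCV 4.12 (cv2) and the standard library are available. Lean on these libraries where they do the work, as an engineer would, in place of code of your own. Each camera call takes 0.05 s, during which the arm holds its last target. There are 200 camera calls.

### The job

Only one of the three casting clamps has a gap wide enough for the grey spacer: take the spacer out of its holder, stand it on the floor of that gap, about midway along it, and let go of it. Then push that clamp's white tile flush against the spacer, so that the spacer is pressed between tile and jaw, and finish while still holding it pressed, for the tile springs back when released. Keep the spacer off the two narrow clamps, do not move their tiles, and do not disturb the bottle, vial, dish or pen.

Things in the scene. Friction and masses are not known exactly. Their poses are not given: they have to be found in the camera images.
- stand_a: one of 3 like clamps, fixed, places swapped: base 80x110x12 mm, origin under its centre, +x away from the robot across the gap, y along it. Fixed grey metal jaw (100 wide, top at z 47) from x = 12 (gap face) to 24 mm. Gap between it and the white tile: open on top, floor at z 12, 18 mm in one clamp, 5 and 8 in the others. 6 mm guide rods cross it at y = +-43, z = 28
- stand_b: one of 3 like clamps, fixed, places swapped: base 80x110x12 mm, origin under its centre, +x away from the robot across the gap, y along it. Fixed grey metal jaw (100 wide, top at z 47) from x = 12 (gap face) to 24 mm. Gap between it and the white tile: open on top, floor at z 12, 18 mm in one clamp, 5 and 8 in the others. 6 mm guide rods cross it at y = +-43, z = 28
- stand_c: one of 3 like clamps, fixed, places swapped: base 80x110x12 mm, origin under its centre, +x away from the robot across the gap, y along it. Fixed grey metal jaw (100 wide, top at z 47) from x = 12 (gap face) to 24 mm. Gap between it and the white tile: open on top, floor at z 12, 18 mm in one clamp, 5 and 8 in the others. 6 mm guide rods cross it at y = +-43, z = 28
- tile_a: white ceramic tile of stand_a, 8 thick, 100 wide, top 47 mm above the worktop. Origin on its gap-side face, bottom middle; +x points across the gap to the jaw; outer face at x = -8 mm. Gap = 12 mm minus this origin's x in the clamp's frame. Slides only along +x and springs back: 3 N to start it, about 5 N after 6 mm
- tile_b: white ceramic tile of stand_b, 8 thick, 100 wide, top 47 mm above the worktop. Origin on its gap-side face, bottom middle; +x points across the gap to the jaw; outer face at x = -8 mm. Gap = 12 mm minus this origin's x in the clamp's frame. Slides only along +x and springs back: 3 N to start it, about 5 N after 6 mm
- tile_c: white ceramic tile of stand_c, 8 thick, 100 wide, top 47 mm above the worktop. Origin on its gap-side face, bottom middle; +x points across the gap to the jaw; outer face at x = -8 mm. Gap = 12 mm minus this origin's x in the clamp's frame. Slides only along +x and springs back: 3 N to start it, about 5 N after 6 mm
- spacer: grey plastic spacer bar, 12 thick (x) x 32 wide (y) x 70 tall (z) mm, about 60 g; origin at the centre of its underside. It stands upright, loose, in the holder's slot, its foot 7 mm above the worktop and its upper 52 mm free; the same either way round
- holder: black block 44 x 64 x 25 mm fixed to the worktop, with a slot 18 mm deep that the spacer stands in with about 1 mm to spare all round; origin at the centre of its underside, slot's long side along y
- dropper: bystander: white dropper bottle, 20 mm across, 65 tall, between two clamps; origin at its foot
- vial: bystander: small vial with a cap, 13 mm across, 48 tall, standing between two clamps; origin at its foot
- dish: bystander: closed round dish, 61 mm across, 15 tall; origin at its underside
- marker: bystander: black marker pen lying down, 12 x 136 x 14 mm; origin under its middle
Things that resemble listed ones, but are neither listed nor needed, are in the scene too. Several things have the shape of the spacer; the one meant has the colours described above.

How it is judged:
By the outcome, as a careful person would: the job done as asked, in the order asked, and still so for the second after the job is handed in, while the arm keeps its last pose, push and grip.
It also fails if it takes over 45 s, if anything falls off the work surface, if the arm or the gripper's body presses on something with over 40 N, if the wrist force passes 120 N, or if a joint passes its speed limit or range.

## Working session

There is one attempt and no reset: what is moved stays moved. The work goes in short steps, Python scripts to look and compute and a tool call to move; the robot and the scene stay as the last step left them, time stands still between calls to the robot, and variables do not carry over. Pictures are saved under pics/ and viewed, about 8 in all and at most 12, crops included, and the job is handed in when it is done.

Besides the shell and the picture viewer there is one more tool, called after "Request:" as name([rows], argument=value, ...), one row to a line, values as JSON. send_rows: Moves the arm, as the interface text tells. Its arguments: {"type":"object","properties":{"steps":{"type":"array","items":{"type":"array","items":{"type":"array","items":{"type":"number"}}}}},"required":["steps"]}

```bash
ls; mkdir -p pics; cat > h.py <<'E'
import numpy as np, cv2
from scipy.spatial.transform import Rotation as R
from bench import arm, optics, job
def cam(n, st=None):
    c=optics.get_calibration(n); K=np.array(c["K"],float)
    if "rvec" in c:
        Rm=cv2.Rodrigues(np.array(c["rvec"],float))[0]; t=np.array(c["tvec"],float).ravel()
        Rw=Rm.T; o=-Rm.T@t
    else:
        H=np.array(c["hand_eye"],float); Rt=R.from_quat(st["ee_rot"]).as_matrix()
        Rw=Rt@H[:3,:3]; o=Rt@H[:3,3]+np.array(st["position"])
    return K,float(c["k1"]),Rw,o
def slopes(C,uv):
    K,k1,_,_=C; uv=np.atleast_2d(np.array(uv,float))
    d=np.array([k1,0,0,0,0.])
    return cv2.undistortPoints(uv.reshape(-1,1,2),K,d,None,None).reshape(-1,2)
def onplane(C,uv,z):
    s=slopes(C,uv); r=np.c_[s,np.ones(len(s))]@C[2].T; o=C[3]
    return o+r*((z-o[2])/r[:,2])[:,None]
def cloud(C,D):
    h,w=D.shape; v,u=np.mgrid[:h,:w]
    s=slopes(C,np.c_[u.ravel(),v.ravel()]); P=np.c_[s,np.ones(len(s))]*D.ravel()[:,None]
    return (P@C[2].T+C[3]).reshape(h,w,3)
def project(C,P):
    p=(np.atleast_2d(P)-C[3])@C[2]; 
    s=p[:,:2]/p[:,2:]; s=s*(1+C[1]*(s**2).sum(1))[:,None]
    return s@C[0][:2,:2].T+C[0][:2,2]
E
python3 - <<'E'
from h import *
print(arm.read_state())
for n in("top","scene"):
    im,d=optics.get_image(n); np.savez(""+n,im=im,d=d)
    C=cam(n); print(n,C[0].tolist(),C[1],C[3],C[2].tolist())
    cv2.imwrite(f"pics/{n}0.png",cv2.resize(im,(800,600),interpolation=cv2.INTER_CUBIC))
print(optics.get_calibration("wrist"))
E
```

```text
pics
{'clock': 0.0, 'joints': array([-9.81392098e-01,  3.85550552e-01,  6.62211265e-03, -5.10911590e-04,
       -1.19400323e+00, -2.58597106e-01]), 'joint_vel': array([-3.42144675e-04, -8.28020761e-04, -3.23904235e-05,  5.25892432e-04,
        1.55502881e-03,  6.91548526e-04]), 'joint_efforts': array([-2.62035755e-04, -3.92285550e+01,  1.88397181e+01,  4.18632209e+00,
       -4.65781748e-03,  4.70092552e-07]), 'position': array([ 202.83089454, -590.54928316,  230.22199148]), 'ee_rot': array([-1.64557339e-01,  9.86366912e-01,  1.07081277e-03, -2.22840800e-04]), 'contact_force': array([ 0.2915627 ,  0.66699101, -1.57182024]), 'wrist_torque': array([-0.02306038,  0.02396954,  0.00932626]), 'gripper_width': 85.49083202428349}
top [[357.53353085511907, 0.0, 248.71601174728391], [0.0, 357.53353085511907, 191.05411971201], [0.0, 0.0, 1.0]] -0.06972635543110306 [419.79511296 -30.41607706 926.79121334] [[-0.012504777962844882, -0.9944714530749128, 0.1042600572950717], [-0.999573698665243, 0.015183388511256446, 0.024937635212716497], [-0.02638278728235919, -0.10390377150223151, -0.994237373469
[... 224 characters left out ...]
2404, 0.6246233116073816], [-0.6776066150365022, -0.30720222309658873, 0.6681886480502998], [0.016044286009389286, -0.9145342703655824, -0.4041901151850955]]
{'K': array([[275.70072519,   0.        , 255.46122716],
       [  0.        , 275.70072519, 192.86864331],
       [  0.        ,   0.        ,   1.        ]]), 'k1': 0.009284034165101296, 'hand_eye': array([[-2.11416534e-04, -9.60987767e-01, -2.76590793e-01,
         7.01178059e+01],
       [ 9.99999832e-01, -5.40917047e-05, -5.76429280e-04,
        -2.03298191e-01],
       [ 5.38980219e-04, -2.76590869e-01,  9.60987617e-01,
        -1.42424575e+02],
       [ 0.00000000e+00,  0.00000000e+00,  0.00000000e+00,
         1.00000000e+00]])}
```

View pics/top0.png

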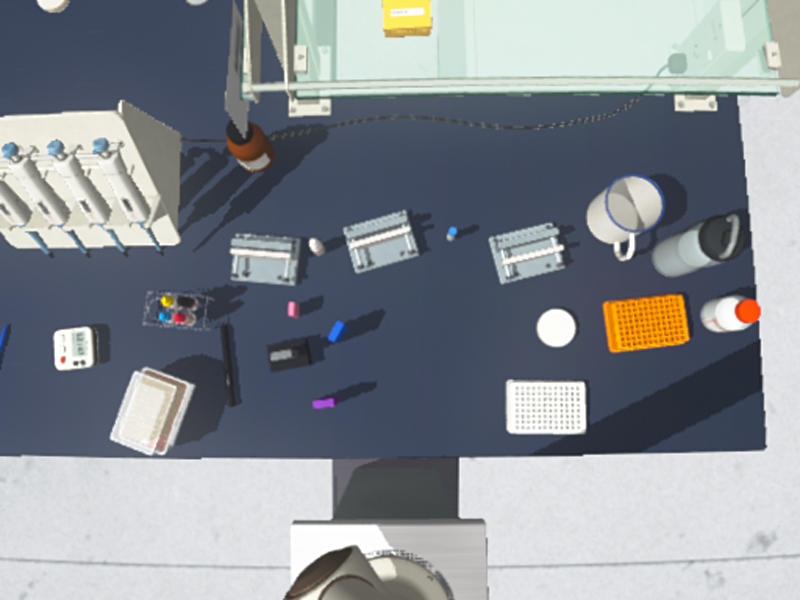

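View pics/scene0.png

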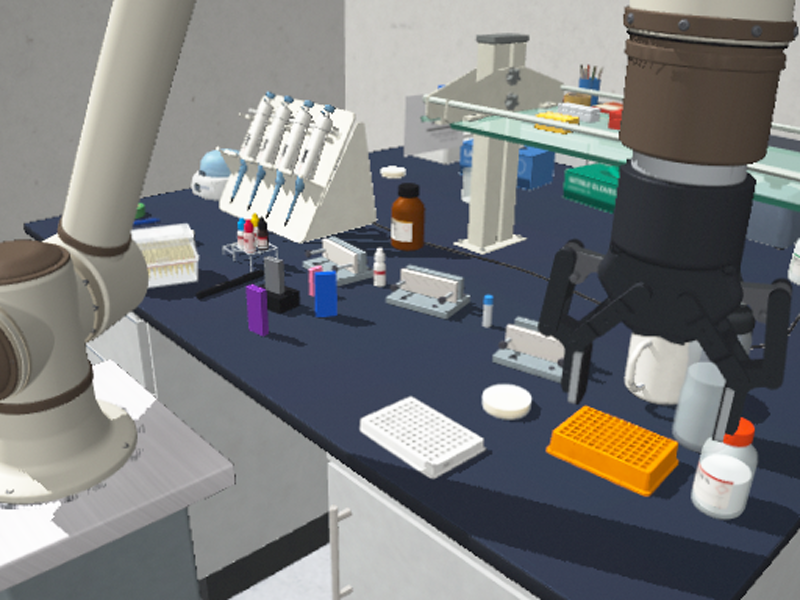

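The top view shows clamps at (265,258), (381,240) and (528,252). The candidates with the spacer's shape are grey in the black holder (289,354), blue (336,331), purple (323,404) and pink (293,309). Only the grey one in the black holder fits. I'll enlarge to confirm it and compare the gaps.

```bash
python3 - <<'E'
from h import *
z=np.load("top.npz"); im,d=z["im"],z["d"]; C=cam("top"); P=cloud(C,d)
crops=[(170,165),(244,154),(338,161),(190,227)]
out=[]
for u,v in crops:
    out.append(cv2.resize(im[v-27:v+27,u-36:u+36],(400,300),interpolation=cv2.INTER_CUBIC))
cv2.imwrite("pics/crop1.png",np.vstack([np.hstack(out[:2]),np.hstack(out[2:])]))
for u,v in crops: print(u,v,P[v,u].round(1), onplane(C,[(u,v)],12).round(1))
hsv=cv2.cvtColor(im,cv2.COLOR_BGR2HSV)
# tile: bright, low sat, z ~47
for u,v in crops[:3]:
    m=np.zeros(d.shape,bool); m[v-27:v+27,u-27:u+27]=1
    t=m&(hsv[...,2]>215)&(hsv[...,1]<40)&(abs(P[...,2]-45)<8)
    pts=onplane(C,np.argwhere(t)[:,::-1],47)[:,:2]
    r=cv2.minAreaRect(pts.astype(np.float32)); print("tile",t.sum(),r)
    b=m&(abs(P[...,2]-12)<5); pts=onplane(C,np.argwhere(b)[:,::-1],12)[:,:2]; print("base",b.sum(),cv2.minAreaRect(pts.astype(np.float32)))
u,v=crops[3]
m=np.zeros(d.shape,bool); m[v-25:v+25,u-25:u+25]=1
for zz in(25,77):
    b=m&(abs(P[...,2]-zz)<6);pts=onplane(C,np.argwhere(b)[:,::-1],zz)[:,:2]; print(zz,b.sum(),cv2.minAreaRect(pts.astype(np.float32)) if b.sum()>3 else 0)
E
```

```text
170 165 [585.4 195.   23.3] [[587.5 197.8  12. ]]
244 154 [608.7   2.9  32.1] [[612.9   3.6  12. ]]
338 161 [ 590.7 -240.2   10.9] [[ 590.5 -239.9   12. ]]
190 227 [425.3 142.   24. ] [[425.4 144.3  12. ]]
tile 106 ((589.1611938476562, 199.62477111816406), (93.02264404296875, 7.216932773590088), 84.09484100341797)
base 717 ((585.6668090820312, 198.8438720703125), (109.34806823730469, 80.64855194091797), 83.94088745117188)
tile 113 ((612.1061401367188, 5.622394561767578), (7.218496799468994, 97.54573059082031), 15.634564399719238)
base 691 ((611.4127807617188, 5.78955078125), (80.12220001220703, 109.45068359375), 15.457469940185547)
tile 114 ((579.5291748046875, -238.27755737304688), (6.70921516418457, 97.21280670166016), 13.27913761138916)
base 778 ((588.5834350585938, -235.46316528320312), (80.0091323852539, 109.20067596435547), 13.717073440551758)
25 335 ((444.8964538574219, 160.554931640625), (80.12998962402344, 62.90703582763672), 10.66140079498291)
77 64 ((436.20501708984375, 123.10478973388672), (12.73189926147461, 99.44280242919922), 15.006341934204102)
```

View pics/crop1.png

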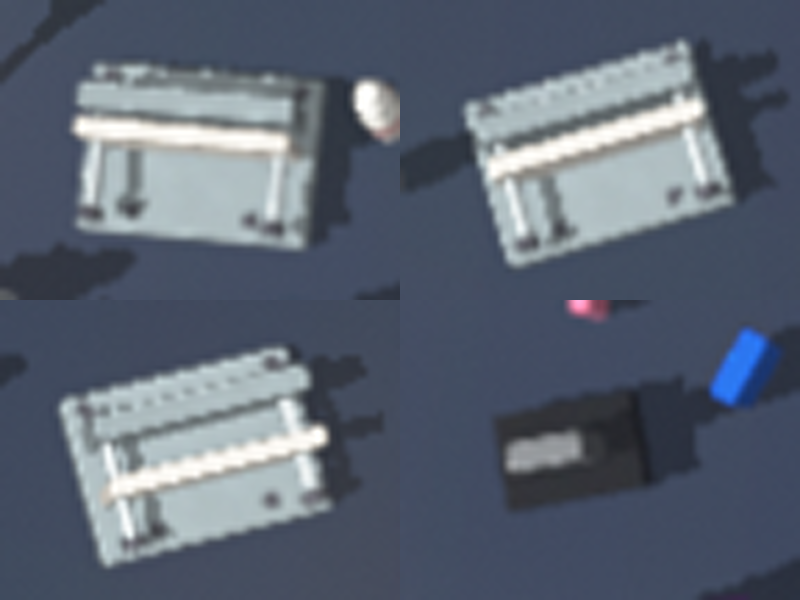

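The crop confirms the grey spacer in the black holder. It also shows clearly that the right-hand clamp (top view 528,252) has the wide gap; its tile geometry gives about 17.5 mm. Next I'll move in for a close look at the holder.

```bash
cat >> h.py <<'E'
def go(target,yawy=None):
    """print tool-frame shift (cm) to target and turn (rad) to bring tool y onto world direction yawy (deg, mod 180)"""
    st=arm.read_state(); Rt=R.from_quat(st["ee_rot"]).as_matrix(); p=np.array(st["position"])
    print("pos",p.round(1),"toolx",Rt[:,0].round(3),"tooly",Rt[:,1].round(3),"z",Rt[:,2].round(3),"t",round(st["clock"],2),"w",round(st["gripper_width"],1),"F",np.round(st["contact_force"],1),"j6",round(st["joints"][5],2))
    d=np.array(target)-p; print("shift now cm",(Rt.T@d/10).round(2))
    if yawy is not None:
        a=np.radians(yawy); t=np.array([np.cos(a),np.sin(a),0])@Rt
        tu=np.arctan2(-t[0],t[1]); tu=(tu+np.pi/2)%np.pi-np.pi/2
        Rn=Rt@R.from_rotvec([0,0,tu]).as_matrix()
        print("turn",tu.round(3),"shift after turn cm",(Rn.T@d/10).round(2))
E
python3 - <<'E'
from h import *
C=cam("top"); print("spacer",onplane(C,[(180,227)],77),"holder",onplane(C,[(185,227)],25))
for n,u,v,z in(("pink",187.5,198,40),("blue",215,212,40),("purple",207,258,40)): print(n,onplane(C,[(u,v)],z).round())
go([430,140,230],8)
go([430,-250,230])
E
```

```text
spacer [[425.1996228 155.9425467  77.       ]] holder [[425.40244109 154.56601147  25.        ]]
pink [[498. 146.  40.]]
blue [[462.  76.  40.]]
purple [[349.  97.  40.]]
pos [ 202.8 -590.6  230.3] toolx [-0.946 -0.325  0.   ] tooly [-0.325  0.946  0.002] z [-0.001  0.002 -1.   ] t 0.1 w 85.4 F [1.  0.3 0.7] j6 -0.26
shift now cm [-45.2   61.73   0.15]
turn -1.38 shift after turn cm [-69.19 -32.66   0.15]
pos [ 202.8 -590.6  230.3] toolx [-0.946 -0.325  0.   ] tooly [-0.325  0.946  0.002] z [-0.001  0.002 -1.   ] t 0.1 w 85.4 F [1.  0.3 0.7] j6 -0.26
shift now cm [-32.54  24.84   0.08]
```

Request:
send_rows([
  [[-3.2,2.5,0,0,0.5],[-3.2,2.5,0,0,0.5],[-3.2,2.5,0,0,0.5],[-3.2,2.5,0,0,0.5],[-3.2,2.5,0,0,0.5],[-3.2,2.5,0,0,0.5],[-3.2,2.5,0,0,0.5],[-3.2,2.5,0,0,0.5],[-3.2,2.5,0,0,0.5],[-3.2,2.5,0,0,0.5]],
])

```text
clock: 0.93
position: [425.6, -244.8, 224.3]
ee_rot: [-0.157, 0.988, 0.005, -0.004]
contact_force: [-0.0, -0.4, -0.3]
gripper_width: 42.4
```

```bash
python3 - <<'E'
from h import *
go([425,150,230],9)
E
```

```text
pos [ 425.6 -244.8  224.3] toolx [-0.951 -0.309  0.005] tooly [-0.309  0.951  0.011] z [-0.009  0.009 -1.   ] t 0.93 w 42.4 F [-0.  -0.4 -0.3] j6 -1.06
shift now cm [-12.15  37.57  -0.23]
turn -1.414 shift after turn cm [-39.01  -6.11  -0.23]
```

Request:
send_rows([
  [[-1.25,3.8,0,0,0.5],[-1.25,3.8,0,0,0.5],[-1.25,3.8,0,0,0.5],[-1.25,3.8,0,0,0.5],[-1.25,3.8,0,0,0.5],[-1.25,3.8,0,0,0.5],[-1.25,3.8,0,0,0.5],[-1.25,3.8,0,0,0.5],[-1.25,3.8,0,0,0.5],[-1.0,3.0,0,0,0.5]],
])

```text
clock: 1.77
position: [425.0, 164.1, 225.4]
ee_rot: [-0.158, 0.987, 0.005, -0.005]
contact_force: [0.6, -0.5, -0.0]
gripper_width: 42.9
```

Request:
send_rows([
  [[0,0,0,-0.12,0.5],[0,0,0,-0.12,0.5],[0,0,0,-0.12,0.5],[0,0,0,-0.12,0.5]],
])

```text
clock: 2.1
position: [423.8, 171.9, 223.9]
ee_rot: [-0.398, 0.917, 0.006, -0.004]
contact_force: [0.4, 0.4, -0.1]
gripper_width: 42.7
```

```bash
python3 - <<'E'
from h import *
go([425,150,230],9); print(arm.read_state()["joints"].round(2))
E
```

```text
pos [423.8 171.9 223.9] toolx [-0.683 -0.73   0.003] tooly [-0.73   0.683  0.015] z [-0.013  0.008 -1.   ] t 2.1 w 42.7 F [ 0.4  0.4 -0.1] j6 -1.48
shift now cm [ 1.52 -1.58 -0.63]
turn -0.909 shift after turn cm [ 2.18  0.23 -0.63]
[ 0.73  0.11 -0.38 -0.02 -1.08 -1.48]
```

Request:
send_rows([
  [[0,0,0,-0.12,0.5],[0,0,0,-0.12,0.5],[0,0,0,-0.12,0.5],[0,0,0,-0.12,0.5],[0,0,0,-0.12,0.5],[0,0,0,-0.12,0.5],[0,0,0,-0.12,0.5],[0,0,0,-0.06,0.5],[1.1,0.1,0,0,0.5],[1.1,0.1,0,0,0.5]],
])

```text
clock: 2.93
position: [422.7, 149.6, 219.6]
ee_rot: [0.772, -0.636, -0.009, 0.005]
contact_force: [-0.0, -0.0, 0.4]
gripper_width: 42.8
```

```bash
python3 - <<'E'
from h import *
go([425,150,230],9); st=arm.read_state(); print(st["joints"].round(2))
im,d=optics.get_image("wrist"); np.savez("w1",im=im,d=d,p=st["position"],q=st["ee_rot"])
cv2.imwrite("pics/w1.png",im)
E
```

```text
pos [422.7 149.6 219.6] toolx [ 0.191 -0.982 -0.008] tooly [-0.981 -0.191  0.02 ] z [-0.021  0.004 -1.   ] t 2.93 w 42.8 F [-0.  -0.   0.4] j6 -0.49
shift now cm [-0.   -0.22 -1.04]
turn 0.035 shift after turn cm [-0.01 -0.22 -1.04]
[ 0.69  0.1  -0.4  -0.02 -1.08 -0.49]
```

View pics/w1.png

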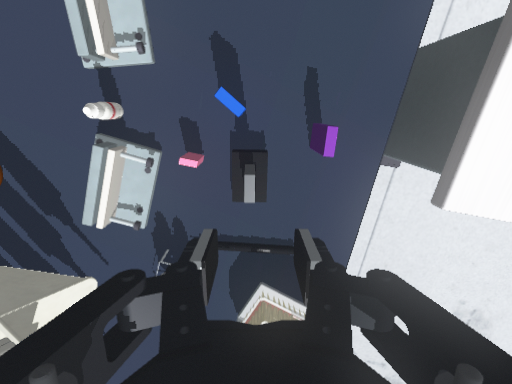

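The wrist view shows the black holder at (249,175) with the grey spacer's top at about (249,183). The blue (230,101), pink (191,160) and purple (328,141) lookalikes stand clear of it. Now I'll measure it.

```bash
cat > meas.py <<'E'
from h import *
import sys
f=sys.argv[1]; z=np.load(f); im,d=z["im"],z["d"]; C=cam("wrist",{"ee_rot":z["q"],"position":z["p"]})
P=cloud(C,d)
u0,v0=project(C,[[425,153,50]])[0].astype(int); print(u0,v0)
m=np.zeros(d.shape,bool); m[max(0,v0-60):v0+60,u0-50:u0+50]=1
t=m&(P[...,2]>68)&(P[...,2]<90)
print("ztop",np.median(P[t][:,2]),t.sum())
g=im.max(2)
t2=t&(g>60)
for nm,k,zz in(("spacer depth",t,77),("spacer bright",t2,77),("holder",m&(P[...,2]>17)&(P[...,2]<33)&(g<70),25)):
    pts=onplane(C,np.argwhere(k)[:,::-1],zz)[:,:2].astype(np.float32)
    pts2=P[k][:,:2].astype(np.float32)
    print(nm,k.sum(),cv2.minAreaRect(pts),cv2.minAreaRect(pts2))
E
python3 meas.py w1.npz
```

```text
250 178
ztop 76.4613009077425 337
spacer depth 337 ((425.61151123046875, 156.68727111816406), (10.84829044342041, 33.25288391113281), 10.7369966506958) ((425.422119140625, 157.62838745117188), (10.88049602508545, 32.122379302978516), 10.6984281539917)
spacer bright 336 ((425.61151123046875, 156.68727111816406), (10.84829044342041, 33.25288391113281), 10.7369966506958) ((425.422119140625, 157.62838745117188), (10.88049602508545, 32.122379302978516), 10.6984281539917)
holder 1387 ((425.272216796875, 157.12179565429688), (43.455230712890625, 64.64437866210938), 9.89682388305664) ((425.1037902832031, 157.72193908691406), (43.57331085205078, 64.39859008789062), 9.795916557312012)
```

```bash
python3 - <<'E'
from h import *
go([425.5,157.2,100],10.3)
E
```

```text
pos [422.3 148.1 219.5] toolx [ 0.189 -0.982 -0.008] tooly [-0.982 -0.189  0.021] z [-0.022  0.004 -1.   ] t 2.98 w 42.7 F [-0.5 -1.4 -0.5] j6 -0.49
shift now cm [-0.74 -0.73 11.94]
turn 0.01 shift after turn cm [-0.75 -0.72 11.94]
```

Request:
send_rows([
  [[-0.37,-0.36,3,0,0.5],[-0.37,-0.36,3,0,0.5],[0,0,3,0,0.5],[0,0,2.6,0,0.5],[0,0,0,0,0.5]],
])

```text
clock: 3.4
position: [428.4, 156.8, 102.5]
ee_rot: [0.769, -0.639, -0.008, 0.001]
contact_force: [-0.6, 0.5, -0.4]
gripper_width: 42.8
```

```bash
python3 - <<'E'
from h import *
go([425.5,157.2,48],10.3); go([425.5,157.2,80],10.3)
E
```

```text
pos [428.4 156.8 102.5] toolx [ 0.183 -0.983 -0.012] tooly [-0.983 -0.183  0.012] z [-0.014  0.009 -1.   ] t 3.4 w 42.8 F [-0.6  0.5 -0.4] j6 -0.5
shift now cm [-0.03  0.22  5.45]
turn 0.004 shift after turn cm [-0.02  0.22  5.45]
pos [428.4 156.8 102.5] toolx [ 0.183 -0.983 -0.012] tooly [-0.983 -0.183  0.012] z [-0.014  0.009 -1.   ] t 3.4 w 42.8 F [-0.6  0.5 -0.4] j6 -0.5
shift now cm [-0.06  0.25  2.25]
turn 0.004 shift after turn cm [-0.06  0.25  2.25]
```

Request:
send_rows([
  [[0,0.2,1.8,0,0.5],[0,0.05,1.8,0,0.5],[0,0,1.4,0,0.5],[0,0,0.3,0,0.5],[0,0,0,0,0.5]],
])

```text
clock: 3.82
position: [428.2, 157.8, 51.5]
ee_rot: [0.769, -0.639, -0.007, -0.001]
contact_force: [0.6, 0.0, 0.4]
gripper_width: 43.0
```

```bash
python3 - <<'E'
from h import *
go([425.5,157.2,48],10.3)
E
```

```text
pos [428.2 157.8  51.5] toolx [ 0.182 -0.983 -0.012] tooly [-0.983 -0.183  0.007] z [-0.009  0.01  -1.   ] t 3.82 w 43.0 F [0.6 0.  0.4] j6 -0.5
shift now cm [0.01 0.27 0.36]
turn 0.004 shift after turn cm [0.01 0.27 0.36]
```

Request:
send_rows([
  [[0,0.25,0.35,0,0.5],[0,0.1,0,0,0.5],[0,0,0,0,0.3],[0,0,0,0,0.3]],
])

```text
clock: 4.15
position: [426.8, 158.6, 51.8]
ee_rot: [0.769, -0.639, -0.006, -0.005]
contact_force: [-0.4, -0.2, 0.1]
gripper_width: 25.9
```

```bash
python3 - <<'E'
from h import *
go([425.5,157.2,48],10.3)
E
```

```text
pos [426.8 158.6  51.8] toolx [ 0.183 -0.983 -0.015] tooly [-0.983 -0.183  0.001] z [-0.003  0.015 -1.   ] t 4.15 w 25.9 F [-0.4 -0.2  0.1] j6 -0.5
shift now cm [0.12 0.16 0.38]
turn 0.004 shift after turn cm [0.12 0.16 0.38]
```

Request:
send_rows([
  [[0.1,0.1,0.3,0,0.3],[0.05,0.1,0.3,0,0.3],[0,0.05,0.1,0,0.1],[0,0,0.1,0,0],[0,0,0.05,0,0],[0,0,0,0,0],[0,0,0,0,0]],
])

```text
clock: 4.73
position: [425.4, 157.5, 46.0]
ee_rot: [0.77, -0.639, -0.005, -0.006]
contact_force: [1.0, 0.1, 0.7]
gripper_width: 11.0
```

```bash
python3 - <<'E'
from h import *
go([425.5,157.2,48],10.3); go([425.5,157.2,150])
E
```

```text
pos [425.4 157.5  46. ] toolx [ 0.184 -0.983 -0.016] tooly [-0.983 -0.184 -0.003] z [ 0.     0.017 -1.   ] t 4.73 w 11.0 F [1.  0.1 0.7] j6 -0.5
shift now cm [ 0.03 -0.01 -0.2 ]
turn 0.006 shift after turn cm [ 0.03 -0.01 -0.2 ]
pos [425.4 157.5  46. ] toolx [ 0.184 -0.983 -0.016] tooly [-0.983 -0.184 -0.003] z [ 0.     0.017 -1.   ] t 4.73 w 11.0 F [1.  0.1 0.7] j6 -0.5
shift now cm [ -0.14  -0.04 -10.4 ]
```

Request:
send_rows([
  [[-0.02,0,-1.0,0,0],[-0.03,0,-2.0,0,0],[-0.05,0,-3.0,0,0],[-0.05,0,-3.5,0,0],[0,0,-3,0,0],[0,0,0,0,0]],
])

```text
clock: 5.23
position: [424.5, 155.9, 172.6]
ee_rot: [0.769, -0.639, -0.006, -0.003]
contact_force: [1.0, 0.7, -0.2]
gripper_width: 11.1
```

```bash
python3 - <<'E'
from h import *
st=arm.read_state()
im,d=optics.get_image("top"); z=np.load("top.npz")
C=cam("top"); P=cloud(C,d)
go([589.2,-235,180],13.7)
# clamp re-measure by top views
hsv=cv2.cvtColor(im,cv2.COLOR_BGR2HSV)
im2,_=optics.get_image("scene"); cv2.imwrite("pics/s2.png",np.hstack([im2[100:340,100:400],np.zeros((240,1,3),np.uint8)]))
E
```

```text
pos [423.1 155.3 170.1] toolx [ 0.183 -0.983 -0.011] tooly [-0.983 -0.183  0.007] z [-0.009  0.01  -1.   ] t 5.28 w 11.2 F [-0.4 -0.3 -1.6] j6 -0.51
shift now cm [41.39 -9.19 -1.52]
turn -0.055 shift after turn cm [41.84 -6.88 -1.52]
```

View pics/s2.png

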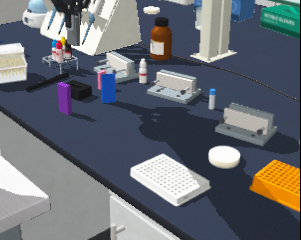

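Request:
send_rows([
  [[3.9,-0.9,-0.1,-0.02,0],[3.9,-0.9,-0.1,-0.02,0],[3.9,-0.9,-0.1,-0.02,0],[3.9,-0.8,-0.1,0,0],[3.9,-0.8,-0.1,0,0],[3.9,-0.8,-0.1,0,0],[3.9,-0.8,-0.1,0,0],[3.9,-0.8,0,0,0],[3.0,-0.8,0,0,0],[0,0,0,0,0]],
])

```text
clock: 6.17
position: [571.5, -172.8, 148.0]
ee_rot: [0.791, -0.611, -0.021, 0.012]
contact_force: [0.4, 0.8, -0.6]
gripper_width: 11.0
```

```bash
cat > meas2.py <<'E'
from h import *
import sys
f=sys.argv[1]; view=len(sys.argv)>2
go([591.5,-234.8,100],13.7)
st=arm.read_state(); im,d=optics.get_image("wrist"); np.savez(f,im=im,d=d,p=st["position"],q=st["ee_rot"])
C=cam("wrist",st); P=cloud(C,d); cv2.imwrite(f"pics/{f}.png",im)
a=np.radians(13.7); ex=np.array([np.cos(a),np.sin(a)]); ey=np.array([-ex[1],ex[0]])
near=np.linalg.norm(P[...,:2]-[588.6,-235.5],axis=2)<75
valid=(d>0)&near
b=valid&(abs(P[...,2]-12)<4)
pts=onplane(C,np.argwhere(b)[:,::-1],12)[:,:2].astype(np.float32); print("base",b.sum(),cv2.minAreaRect(pts))
t=valid&(abs(P[...,2]-47)<5)
pts=onplane(C,np.argwhere(t)[:,::-1],47)[:,:2]
r=(pts-[588.6,-235.5]); X,Y=r@ex,r@ey
for lo,hi in((-50,-30),(-30,-10),(-10,10),(10,30),(30,50)):
    k=(Y>lo)&(Y<hi); h,e=np.histogram(X[k],bins=np.arange(-22,32,1)); print(lo,dict((int(q),int(n)) for q,n in zip(e,h) if n))
E
python3 meas2.py w2
```

```text
pos [ 571.5 -172.8  148. ] toolx [ 0.253 -0.967 -0.018] tooly [-0.966 -0.253  0.044] z [-0.047  0.006 -0.999] t 6.17 w 11.0 F [ 0.4  0.8 -0.6] j6 0.28
shift now cm [ 6.59 -0.58  4.66]
turn 0.016 shift after turn cm [ 6.58 -0.68  4.66]
base 5850 ((589.7808227539062, -236.84938049316406), (79.25668334960938, 108.68997955322266), 13.318792343139648)
-50 {-14: 6, -13: 37, -12: 38, -11: 32, -10: 29, -9: 39, -8: 40, -7: 30, -6: 26, 12: 26, 13: 27, 14: 26, 15: 29, 16: 51, 17: 29, 18: 28, 19: 35, 20: 43, 21: 33, 22: 27, 23: 38, 24: 18}
-30 {-14: 5, -13: 25, -12: 32, -11: 34, -10: 34, -9: 25, -8: 25, -7: 33, -6: 30, 12: 6, 13: 46, 14: 26, 15: 26, 16: 26, 17: 43, 18: 35, 19: 26, 20: 26, 21: 35, 22: 39, 23: 30, 24: 14}
-10 {-14: 3, -13: 32, -12: 26, -11: 25, -10: 29, -9: 33, -8: 34, -7: 29, -6: 25, 13: 35, 14: 37, 15: 24, 16: 24, 17: 24, 18: 31, 19: 38, 20: 27, 21: 24, 22: 24, 23: 31, 24: 17}
10 {-13: 24, -12: 29, -11: 29, -10: 27, -9: 23, -8: 22, -7: 23, -6: 29, -5: 9, 13: 24, 14: 34, 15: 38, 16: 24, 17: 23, 18: 23, 19: 24, 20: 32, 21: 34, 22: 30, 23: 24, 24: 24}
30 {-13: 19, -12: 20, -11: 19, -10: 20, -9: 25, -8: 26, -7: 27, -6: 22, 13: 19, 14: 20, 15: 23, 16: 33, 17: 24, 18: 20, 19: 20, 20: 20, 21: 20, 22: 23, 23: 27, 24: 22}
```

View pics/w2.png

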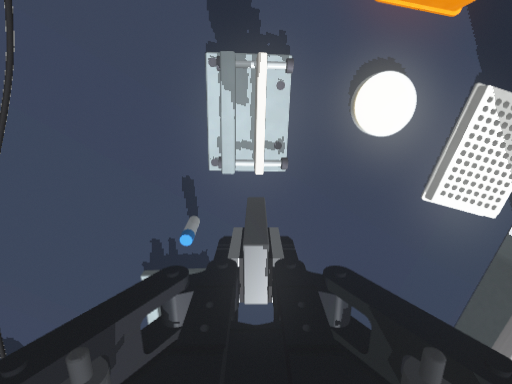

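The wrist view shows the wide clamp at (248,112), with tile strip (261,112) and jaw (228,112). The gap measures about 18 mm. The spacer is held at (256,250). I'll check how it sits in the hand.

```bash
python3 - <<'E'
from h import *
z=np.load("w2.npz"); d=z["d"]; C=cam("wrist",{"ee_rot":z["q"],"position":z["p"]})
P=cloud(C,d); T=(P-z["p"])@R.from_quat(z["q"]).as_matrix()
m=np.zeros(d.shape,bool); m[190:310,236:280]=1
m&=(T[...,2]>-40)&(T[...,2]<50)&(abs(T[...,1])<12)&(T[...,0]>8)
for lo in range(-40,50,10):
    k=m&(T[...,2]>=lo)&(T[...,2]<lo+10)
    if k.sum(): q=T[k]; print(lo,k.sum(),"y",np.percentile(q[:,1],[2,50,98]).round(1),"x",np.median(q[:,0]).round(1),"zmax",q[:,2].max().round(1))
go([592.5,-236,100],13.2)
E
```

```text
-40 594 y [-8.4  0.5  9.7] x 11.3 zmax -30.0
-30 442 y [-9.1  1.  10.7] x 14.5 zmax -20.0
-20 363 y [-9.6  0.6 11.4] x 14.7 zmax -10.1
-10 250 y [-10.3   0.7  11.5] x 15.0 zmax -0.1
0 139 y [-5.7 -0.4  5.8] x 15.4 zmax 10.0
10 109 y [-5.7  0.2  5.6] x 15.6 zmax 19.9
20 97 y [-5.6  0.2  5.5] x 15.8 zmax 29.9
30 64 y [-5.8 -0.1  5.6] x 16.0 zmax 37.9
pos [ 569.7 -171.   147.2] toolx [ 0.253 -0.967 -0.02 ] tooly [-0.966 -0.253  0.046] z [-0.05   0.008 -0.999] t 6.22 w 11.2 F [-0.8 -0.4 -2. ] j6 0.28
shift now cm [ 6.96 -0.78  4.55]
turn 0.025 shift after turn cm [ 6.93 -0.96  4.55]
```

Request:
send_rows([
  [[2.3,-0.3,0.9,0.01,0],[2.3,-0.3,0.9,0.01,0],[2.1,-0.3,0.9,0,0],[0,0,0,0,0],[0,0,0,0,0]],
])

```text
clock: 6.63
position: [588.2, -232.3, 107.1]
ee_rot: [0.785, -0.619, -0.031, 0.016]
contact_force: [0.1, 0.6, -0.6]
gripper_width: 10.9
```

```bash
python3 - <<'E'
from h import *
go([592.5,-236,100],13.2)
st=arm.read_state(); print("foot",np.array(st["position"])+38*R.from_quat(st["ee_rot"]).as_matrix()[:,2])
E
```

```text
pos [ 588.2 -232.3  107.1] toolx [ 0.232 -0.972 -0.028] tooly [-0.97  -0.233  0.063] z [-0.068  0.013 -0.998] t 6.63 w 10.9 F [ 0.1  0.6 -0.6] j6 0.36
shift now cm [ 0.48 -0.37  0.67]
turn 0.004 shift after turn cm [ 0.48 -0.38  0.67]
foot [ 585.64463239 -231.80750579   69.14812601]
```

Request:
send_rows([
  [[0,0,0,0,0],[0,0,0,0,0],[0,0,0,0,0],[0,0,0,0,0],[0,0,0,0,0],[0,0,0,0,0]],
])

```text
clock: 7.13
position: [586.2, -227.0, 106.2]
ee_rot: [0.786, -0.617, -0.033, 0.016]
contact_force: [-0.5, -1.1, -1.4]
gripper_width: 11.0
```

```bash
python3 - <<'E'
from h import *
go([592.5,-236,100],13.2)
E
```

```text
pos [ 586.2 -227.   106.2] toolx [ 0.237 -0.971 -0.031] tooly [-0.969 -0.238  0.066] z [-0.071  0.014 -0.997] t 7.13 w 11.0 F [-0.5 -1.1 -1.4] j6 0.36
shift now cm [ 1.04 -0.44  0.56]
turn 0.009 shift after turn cm [ 1.04 -0.45  0.56]
```

Request:
send_rows([
  [[0.1,0,-4,0,0],[0.1,0,-4,0,0],[0,0,0,0,0]],
])

```text
clock: 7.38
position: [591.1, -229.3, 187.1]
ee_rot: [0.786, -0.616, -0.035, 0.018]
contact_force: [1.3, 0.9, 1.7]
gripper_width: 11.0
```

Request:
send_rows([
  [[0.1,0,1,0,0],[0.1,0,1,0,0],[0.1,0,1,0,0],[0.1,0,1,0,0],[0.1,0,1,0,0],[0.1,0,1,0,0],[0.1,0,1,0,0]],
])

```text
clock: 7.97
position: [586.4, -234.6, 110.7]
ee_rot: [0.787, -0.616, -0.034, 0.017]
contact_force: [0.4, 0.6, -1.3]
gripper_width: 11.3
```

```bash
python3 - <<'E'
from h import *
go([592.5,-236,100],13.2)
E
```

```text
pos [ 586.4 -234.6  110.7] toolx [ 0.238 -0.971 -0.033] tooly [-0.968 -0.24   0.069] z [-0.075  0.016 -0.997] t 7.97 w 11.3 F [ 0.4  0.6 -1.3] j6 0.37
shift now cm [ 0.31 -0.63  1.02]
turn 0.01 shift after turn cm [ 0.31 -0.63  1.02]
```

Request:
send_rows([
  [[-2.2,3.2,-0.3,0,0],[-2.2,3.2,-0.3,0,0],[0,0,0,0,0]],
])

```text
clock: 8.22
position: [506.6, -206.3, 107.6]
ee_rot: [0.785, -0.617, -0.046, 0.023]
contact_force: [-0.2, 0.5, -0.5]
gripper_width: 11.2
```

Request:
send_rows([
  [[0.6,-0.8,0,0,0],[0.6,-0.8,0,0,0],[0.6,-0.8,0,0,0],[0.6,-0.8,0,0,0],[0.6,-0.8,0,0,0],[0.6,-0.8,0,0,0],[0.6,-0.8,0,0,0]],
])

```text
clock: 8.8
position: [579.2, -237.9, 96.7]
ee_rot: [0.785, -0.617, -0.045, 0.024]
contact_force: [0.4, 0.2, -1.0]
gripper_width: 11.0
```

```bash
python3 - <<'E'
from h import *
go([592.5,-236,100],13.2)
E
```

```text
pos [ 579.2 -237.9   96.7] toolx [ 0.235 -0.971 -0.042] tooly [-0.967 -0.238  0.092] z [-0.1    0.019 -0.995] t 8.8 w 11.0 F [ 0.4  0.2 -1. ] j6 0.38
shift now cm [ 0.12 -1.3  -0.45]
turn 0.007 shift after turn cm [ 0.11 -1.3  -0.45]
```

Request:
send_rows([
  [[0,0,-1.5,0,0],[2.2,-3.2,-0.5,0,0],[2.2,-3.2,-0.5,0,0],[0,0,0,0,0]],
])

```text
clock: 9.13
position: [661.9, -270.8, 109.3]
ee_rot: [0.785, -0.617, -0.045, 0.024]
contact_force: [0.1, -0.2, -0.8]
gripper_width: 11.1
```

```bash
python3 - <<'E'
from h import *
go([592.5,-236,100],13.2)
E
```

```text
pos [ 661.9 -270.8  109.3] toolx [ 0.233 -0.972 -0.041] tooly [-0.967 -0.236  0.094] z [-0.101  0.018 -0.995] t 9.13 w 11.1 F [ 0.1 -0.2 -0.8] j6 0.4
shift now cm [-4.96  5.81  1.69]
turn 0.005 shift after turn cm [-4.93  5.83  1.69]
```

Request:
send_rows([
  [[-0.7,0.8,0,0,0],[-0.7,0.8,0,0,0],[-0.7,0.8,0,0,0],[-0.7,0.8,0,0,0],[-0.7,0.8,0,0,0],[-0.7,0.8,0,0,0],[-0.7,0.8,0,0,0]],
])

```text
clock: 9.72
position: [593.8, -236.3, 111.2]
ee_rot: [0.784, -0.619, -0.046, 0.025]
contact_force: [0.6, 0.4, -0.2]
gripper_width: 11.0
```

```bash
python3 - <<'E'
from h import *
go([592.5,-236,100],13.2)
E
```

```text
pos [ 593.8 -236.3  111.2] toolx [ 0.23  -0.972 -0.042] tooly [-0.968 -0.233  0.096] z [-0.103  0.019 -0.994] t 9.72 w 11.0 F [ 0.6  0.4 -0.2] j6 0.37
shift now cm [-0.01  0.01  1.13]
turn 0.002 shift after turn cm [-0.01  0.01  1.13]
```

Request:
send_rows([
  [[0,-0.1,-1.5,0,0],[0,-0.1,-1.5,0,0],[0,-0.1,-1.5,0,0],[0,-0.1,-1.5,0,0],[0,-0.1,-1.5,0,0]],
])

```text
clock: 10.13
position: [595.4, -232.3, 186.2]
ee_rot: [0.784, -0.618, -0.052, 0.026]
contact_force: [-0.1, -0.4, -2.0]
gripper_width: 11.3
```

Request:
send_rows([
  [[0,0,4,0,0],[0,0,2.5,0,0],[0,0,0,0,0]],
])

```text
clock: 10.38
position: [590.1, -230.8, 129.6]
ee_rot: [0.785, -0.618, -0.044, 0.022]
contact_force: [-0.6, -0.3, -0.9]
gripper_width: 11.2
```

Request:
send_rows([
  [[2.2,-3.2,-0.4,0,0],[0,0,0,0,0]],
])

```text
clock: 10.55
position: [619.9, -243.2, 125.9]
ee_rot: [0.785, -0.617, -0.05, 0.026]
contact_force: [1.1, -0.1, -0.9]
gripper_width: 11.3
```

Request:
send_rows([
  [[-2.2,3.2,0.4,0,0],[0,0,0,0,0]],
])

```text
clock: 10.72
position: [577.7, -228.4, 121.7]
ee_rot: [0.784, -0.617, -0.056, 0.029]
contact_force: [-1.2, 0.4, -2.5]
gripper_width: 11.5
```

Request:
send_rows([
  [[0,0,-4,0,0],[0,0,-4,0,0],[0,0,-4,0,0]],
])

```text
clock: 10.97
position: [582.4, -228.5, 235.0]
ee_rot: [0.783, -0.617, -0.069, 0.036]
contact_force: [0.1, -0.1, -1.3]
gripper_width: 11.0
```

Request:
send_rows([
  [[0,0,4,0,0],[0,0,4,0,0],[0,0,3,0,0]],
])

```text
clock: 11.22
position: [581.5, -229.9, 152.2]
ee_rot: [0.786, -0.616, -0.044, 0.025]
contact_force: [0.4, 0.7, -1.0]
gripper_width: 11.3
```

Request:
send_rows([
  [[0,0,0,0,0]],
])

```text
clock: 11.3
position: [577.2, -228.5, 148.0]
ee_rot: [0.785, -0.617, -0.049, 0.027]
contact_force: [-2.1, 0.9, -1.8]
gripper_width: 11.1
```

Request:
send_rows([
  [[0,0,-1.6,0,0],[0,0,-1.6,0,0],[0,0,-1.6,0,0],[0,0,-1.6,0,0],[0,0,-1.6,0,0],[0,0,-1.6,0,0],[0,0,-1.6,0,0],[0,0,-1.6,0,0]],
])

```text
clock: 11.97
position: [587.4, -230.8, 295.1]
ee_rot: [0.786, -0.616, -0.046, 0.029]
contact_force: [0.3, -0.3, -0.1]
gripper_width: 11.2
```

Request:
send_rows([
  [[0,0,4.1,0,0],[0,0,4.1,0,0],[0,0,4.1,0,0],[0,0,2,0,0],[0,0,0.5,0,0],[0,0,0,0,0]],
])

```text
clock: 12.47
position: [580.0, -233.0, 170.1]
ee_rot: [0.788, -0.615, -0.028, 0.023]
contact_force: [0.1, 0.5, -0.4]
gripper_width: 11.2
```

Request:
send_rows([
  [[0,0,-1.6,0,0],[0,0,-1.6,0,0],[0,0,-1.6,0,0],[0,0,-1.6,0,0],[0,0,-1.6,0,0],[0,0,-1.6,0,0],[0,0,-1.6,0,0],[0,0,-1.6,0,0]],
])

```text
clock: 13.13
position: [591.2, -234.1, 324.8]
ee_rot: [0.789, -0.614, -0.017, 0.021]
contact_force: [0.0, 0.5, -0.0]
gripper_width: 11.4
```

Request:
send_rows([
  [[0,0,4.1,0,0],[0,0,4.1,0,0],[0,0,4.1,0,0],[0,0,4.1,0,0],[0,0,2,0,0],[0,0,0.5,0,0],[0,0,0,0,0]],
])

```text
clock: 13.72
position: [598.7, -242.6, 166.2]
ee_rot: [0.79, -0.613, 0.011, 0.01]
contact_force: [-0.7, -0.2, -0.2]
gripper_width: 11.1
```

```bash
python3 - <<'E'
from h import *
go([592.5,-236,100],13.2)
E
```

```text
pos [ 598.7 -242.6  166.2] toolx [ 0.247 -0.969  0.029] tooly [-0.969 -0.247  0.004] z [ 0.004 -0.029 -1.   ] t 13.72 w 11.1 F [-0.7 -0.2 -0.2] j6 0.35
shift now cm [-0.98  0.41  6.59]
turn 0.02 shift after turn cm [-0.98  0.43  6.59]
```

Request:
send_rows([
  [[-0.4,0.2,2.2,0.01,0],[-0.4,0.2,2.0,0.01,0],[-0.2,0,1.5,0,0],[0,0,0.5,0,0],[0,0,0,0,0]],
])

```text
clock: 14.13
position: [603.8, -238.3, 120.3]
ee_rot: [0.784, -0.62, 0.024, 0.005]
contact_force: [-0.0, 0.9, -0.7]
gripper_width: 11.1
```

```bash
python3 - <<'E'
from h import *
go([592.5,-236,92],13.2)
st=arm.read_state(); print("foot",np.array(st["position"])+38*R.from_quat(st["ee_rot"]).as_matrix()[:,2])
E
python3 meas2.py w3 | tail -6
```

```text
pos [ 603.8 -238.3  120.3] toolx [ 0.229 -0.972  0.045] tooly [-0.973 -0.23  -0.022] z [ 0.032 -0.038 -0.999] t 14.13 w 11.1 F [-0.   0.9 -0.7] j6 0.32
shift now cm [-0.61  1.1   2.78]
turn 0.001 shift after turn cm [-0.61  1.1   2.78]
foot [ 604.96391873 -239.7834925    82.35282734]
base 4828 ((590.929443359375, -241.3511505126953), (79.23938751220703, 101.22532653808594), 13.357564926147461)
-50 {-14: 3, -13: 31, -12: 36, -11: 33, -10: 25, -9: 32, -8: 38, -7: 29, -6: 25, 12: 24, 13: 25, 14: 25, 15: 46, 16: 29, 17: 25, 18: 25, 19: 43, 20: 31, 21: 25, 22: 26, 23: 42, 24: 7}
-30 {-14: 6, -13: 29, -12: 24, -11: 30, -10: 36, -9: 30, -8: 24, -7: 24, -6: 39, -5: 2, 12: 18, 13: 18, 14: 18, 15: 18, 16: 35, 17: 18, 18: 18, 19: 18, 20: 31, 21: 22, 22: 19, 23: 24, 24: 24}
-10 {-13: 28, -12: 32, -11: 28, -10: 22, -9: 23, -8: 33, -7: 36, -6: 23, 23: 5, 24: 15}
10 {-13: 11, -12: 10, -11: 10, -10: 10, -9: 19, -8: 11, -7: 10, -6: 10, -5: 2}
30 {}
```

View pics/w3.png

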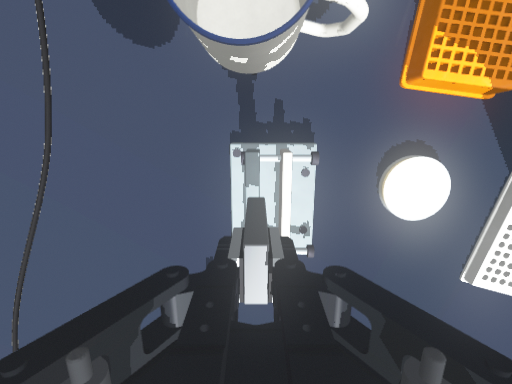

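Request:
send_rows([
  [[-0.2,0.4,-4,0,0],[-0.2,0.4,-4,0,0],[-0.2,0.3,0,0,0],[0,0,1,0,0],[0,0,1,0,0],[0,0,1,0,0],[0,0,1,0,0],[0,0,1,0,0]],
])

```text
clock: 14.85
position: [598.0, -236.6, 162.4]
ee_rot: [0.784, -0.62, 0.035, 0.001]
contact_force: [0.2, -1.1, -0.4]
gripper_width: 10.9
```

```bash
cat > st.py <<'E'
from h import *
import sys
z=float(sys.argv[1]); st=arm.read_state(); tz=R.from_quat(st["ee_rot"]).as_matrix()[:,2]
foot=np.array(st["position"])+38*tz
go(np.array([592.5,-236,z])-38*(tz-[0,0,-1]),13.2); print("foot",foot.round(1))
E
python3 st.py 92
```

```text
pos [ 598.  -236.6  162.4] toolx [ 0.229 -0.972  0.056] tooly [-0.972 -0.232 -0.043] z [ 0.054 -0.045 -0.998] t 14.85 w 10.9 F [ 0.2 -1.1 -0.4] j6 0.31
shift now cm [-0.79  0.99  6.98]
turn 0.002 shift after turn cm [-0.79  0.99  6.98]
foot [ 600.1 -238.3  124.5]
```

Request:
send_rows([
  [[-2.2,3.2,-0.2,0,0],[0,0,0,0,0]],
])

```text
clock: 15.02
position: [554.0, -221.4, 147.9]
ee_rot: [0.784, -0.621, 0.024, 0.007]
contact_force: [-2.4, 0.8, -3.1]
gripper_width: 11.0
```

Request:
send_rows([
  [[2.2,-3.2,0.2,0,0],[0,0,0,0,0]],
])

```text
clock: 15.18
position: [584.7, -234.6, 139.7]
ee_rot: [0.784, -0.62, 0.017, 0.011]
contact_force: [1.0, -0.7, -1.5]
gripper_width: 11.3
```

```bash
python3 st.py 92
```

```text
pos [ 584.7 -234.6  139.7] toolx [ 0.23  -0.972  0.04 ] tooly [-0.973 -0.23  -0.004] z [ 0.013 -0.038 -0.999] t 15.18 w 11.3 F [ 1.  -0.7 -1.5] j6 0.31
shift now cm [-0.03 -0.69  4.78]
turn 0.002 shift after turn cm [-0.03 -0.69  4.78]
foot [ 585.2 -236.1  101.7]
```

Request:
send_rows([
  [[0,-0.2,0.8,0,0],[0,-0.2,0.8,0,0],[0,-0.1,0.8,0,0],[0,-0.1,0.8,0,0],[0,0,0.5,0,0]],
])

```text
clock: 15.6
position: [590.0, -234.7, 93.2]
ee_rot: [0.784, -0.621, 0.013, 0.013]
contact_force: [0.4, 1.0, -0.6]
gripper_width: 11.2
```

```bash
python3 st.py 92
```

```text
pos [ 590.  -234.7   93.2] toolx [ 0.229 -0.973  0.037] tooly [-0.973 -0.229  0.004] z [ 0.005 -0.037 -0.999] t 15.6 w 11.2 F [ 0.4  1.  -0.6] j6 0.31
shift now cm [ 0.04 -0.23  0.12]
turn 0.001 shift after turn cm [ 0.04 -0.23  0.12]
foot [ 590.1 -236.1   55.2]
```

Request:
send_rows([
  [[0,-0.25,0,0,0],[0,-0.1,0.3,0,0]],
])

```text
clock: 15.77
position: [592.7, -233.8, 88.6]
ee_rot: [0.784, -0.621, 0.012, 0.013]
contact_force: [1.7, -0.4, -0.4]
gripper_width: 11.2
```

```bash
python3 st.py 75
```

```text
pos [ 592.7 -233.8   88.6] toolx [ 0.229 -0.973  0.036] tooly [-0.973 -0.229  0.006] z [ 0.002 -0.036 -0.999] t 15.77 w 11.2 F [ 1.7 -0.4 -0.4] j6 0.31
shift now cm [0.02 0.03 1.36]
turn 0.001 shift after turn cm [0.02 0.03 1.36]
foot [ 592.8 -235.2   50.6]
```

Centred to within 0.5 mm, so I'll descend in small checked steps.

Request:
send_rows([
  [[0,0,0.5,0,0],[0,0,0.5,0,0]],
])

```text
clock: 15.93
position: [593.6, -234.2, 79.0]
ee_rot: [0.784, -0.62, 0.013, 0.013]
contact_force: [0.5, -0.8, -0.2]
gripper_width: 11.1
```

```bash
python3 st.py 60
```

```text
pos [ 593.6 -234.2   79. ] toolx [ 0.23  -0.973  0.037] tooly [-0.973 -0.23   0.003] z [ 0.005 -0.037 -0.999] t 15.93 w 11.1 F [ 0.5 -0.8 -0.2] j6 0.31
shift now cm [-0.06  0.13  1.9 ]
turn 0.002 shift after turn cm [-0.06  0.13  1.9 ]
foot [ 593.8 -235.6   41. ]
```

Request:
send_rows([
  [[0,0.1,0.6,0,0],[0,0.05,0.6,0,0]],
])

```text
clock: 16.1
position: [592.8, -235.0, 67.0]
ee_rot: [0.784, -0.62, 0.014, 0.012]
contact_force: [0.0, 1.4, -1.3]
gripper_width: 11.2
```

```bash
python3 st.py 52
```

```text
pos [ 592.8 -235.    67. ] toolx [ 0.23  -0.972  0.038] tooly [-0.973 -0.23   0.001] z [ 0.008 -0.037 -0.999] t 16.1 w 11.2 F [ 0.   1.4 -1.3] j6 0.31
shift now cm [-0.11  0.05  1.5 ]
turn 0.002 shift after turn cm [-0.11  0.05  1.5 ]
foot [ 593.1 -236.4   29. ]
```

Request:
send_rows([
  [[-0.03,0.05,0.6,0,0],[-0.03,0.05,0.5,0,0],[0,0,0.2,0,0]],
])

```text
clock: 16.35
position: [590.8, -235.2, 51.7]
ee_rot: [0.784, -0.621, 0.014, 0.013]
contact_force: [-1.6, 0.0, 4.3]
gripper_width: 11.4
```

```bash
python3 st.py 50
```

```text
pos [ 590.8 -235.2   51.7] toolx [ 0.23  -0.973  0.037] tooly [-0.973 -0.23   0.003] z [ 0.006 -0.037 -0.999] t 16.35 w 11.4 F [-1.6  0.   4.3] j6 0.3
shift now cm [-0.03 -0.15  0.18]
turn 0.001 shift after turn cm [-0.03 -0.15  0.18]
foot [ 591.1 -236.6   13.8]
```

Request:
send_rows([
  [[0,-0.05,0,0,0.15],[0,0,0,0,0.3],[0,0,0,0,0.4],[0,0,0,0,0.4]],
])

```text
clock: 16.68
position: [591.8, -235.3, 51.8]
ee_rot: [0.784, -0.62, 0.014, 0.013]
contact_force: [-0.1, 0.3, 0.2]
gripper_width: 34.1
```

```bash
python3 st.py 120
```

```text
pos [ 591.8 -235.3   51.8] toolx [ 0.23  -0.972  0.038] tooly [-0.973 -0.23   0.002] z [ 0.007 -0.037 -0.999] t 16.68 w 34.1 F [-0.1  0.3  0.2] j6 0.3
shift now cm [ 0.2  -0.04 -6.82]
turn 0.002 shift after turn cm [ 0.2  -0.04 -6.82]
foot [ 592.1 -236.7   13.8]
```

Request:
send_rows([
  [[0.03,0,-1,0,0.4],[0.05,0,-1.5,0,0.4],[0.06,0,-2,0,0.4],[0.06,0,-2.5,0,0.4],[0,0,-2,0,0.4],[0,0,0,0,0.4]],
])

```text
clock: 17.18
position: [592.0, -234.2, 149.2]
ee_rot: [0.784, -0.62, 0.015, 0.013]
contact_force: [1.2, -0.7, 0.9]
gripper_width: 34.0
```

Request:
send_rows([
  [[0,2,0,0,0],[0,2,0,0,0],[0,0,0,0.12,0],[0,0,0,0.12,0],[0,0,0,0.12,0],[0,0,0,0.12,0],[0,0,0,0.12,0],[0,0,0,0.12,0]],
])

```text
clock: 17.85
position: [552.3, -243.7, 156.2]
ee_rot: [-0.504, 0.863, -0.022, -0.002]
contact_force: [0.4, -0.2, -0.5]
gripper_width: 0.3
```

Request:
send_rows([
  [[0,0,0,0.12,0],[0,0,0,0.12,0],[0,0,0,0.12,0],[0,0,0,0.12,0],[0,0,0,0.12,0],[0,0,0,0.12,0]],
])

```text
clock: 18.35
position: [551.7, -243.5, 158.2]
ee_rot: [-0.153, 0.988, -0.021, 0.008]
contact_force: [-0.6, 0.9, -0.0]
gripper_width: -0.1
```

```bash
cat > st2.py <<'E'
from h import *
import sys
# target: clamp-frame x,y and z of TCP
x,y,z=map(float,sys.argv[1:4]); a=np.radians(13.2); ex=np.array([np.cos(a),np.sin(a)]); ey=np.array([-ex[1],ex[0]])
o=np.array([592.5,-236])-3*ex  # clamp origin
st=arm.read_state(); r=np.array(st["position"])[:2]-o; print("clamp xy",(r@ex).round(1),(r@ey).round(1))
F=np.array(st["contact_force"]); print("F along x",(F[:2]@ex).round(1))
go(np.r_[o+x*ex+y*ey,z],103.2)
E
python3 st2.py -45 0 120
python3 - <<'E'
from h import *
im,d=optics.get_image("wrist"); cv2.imwrite("pics/w4.png",im)
E
```

```text
clamp xy -38.4 2.0
F along x -0.4
pos [ 551.7 -243.5  158.2] toolx [-0.953 -0.302 -0.009] tooly [-0.302  0.952 -0.044] z [ 0.022 -0.039 -0.999] t 18.35 w -0.1 F [-0.6  0.9 -0. ] j6 -1.16
shift now cm [0.7  0.02 3.82]
turn 0.077 shift after turn cm [ 0.7  -0.04  3.82]
```

View pics/w4.png

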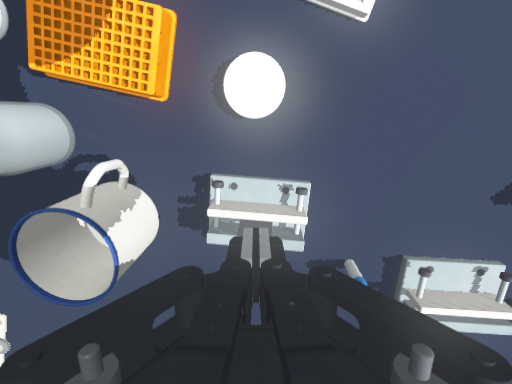

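The wrist view shows the clamp at (258,210) with its tile in place, and the fingers hide the spacer. I'll check it from the scene camera.

```bash
python3 - <<'E'
from h import *
im,d=optics.get_image("scene"); C=cam("scene"); u,v=project(C,[[592,-236,50]])[0].astype(int); print(u,v)
im2,d2=optics.get_image("top"); C2=cam("top"); a,b=project(C2,[[592,-236,50]])[0].astype(int)
cr=lambda i,u,v:cv2.resize(i[max(0,v-40):v+40,max(0,u-50):u+50],(400,320),interpolation=cv2.INTER_CUBIC)
cv2.imwrite("pics/s4.png",np.hstack([cr(im,u,v),cr(im2,a,b)]))
E
```

```text
348 209
```

View pics/s4.png

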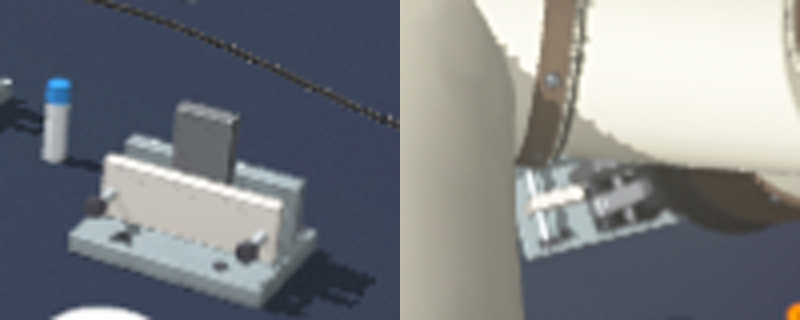

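The spacer stands upright, midway along the wide gap. Next I'll go down behind the tile and push.

```bash
python3 st2.py -40 0 60
```

```text
clamp xy -38.4 2.0
F along x -0.1
pos [ 551.7 -243.5  158.1] toolx [-0.95  -0.311 -0.008] tooly [-0.31   0.95  -0.044] z [ 0.022 -0.039 -0.999] t 18.5 w -0.2 F [ 0.  -0.3  0.3] j6 -1.15
shift now cm [0.26 0.25 9.81]
turn 0.086 shift after turn cm [0.28 0.22 9.81]
```

Request:
send_rows([
  [[0.1,0.1,1.5,0.08,0],[0.1,0.1,1.5,0,0],[0.1,0,1.5,0,0],[0,0,1.5,0,0],[0,0,1.5,0,0],[0,0,1.5,0,0],[0,0,0,0,0]],
])

```text
clock: 19.08
position: [552.1, -246.4, 67.8]
ee_rot: [-0.128, 0.991, -0.022, 0.012]
contact_force: [-0.5, 0.5, -0.8]
gripper_width: -0.0
```

```bash
python3 st2.py -38 0 33
```

```text
clamp xy -38.7 -0.9
F along x -0.3
pos [ 552.1 -246.4   67.8] toolx [-0.967 -0.254 -0.017] tooly [-0.253  0.966 -0.047] z [ 0.029 -0.041 -0.999] t 19.08 w -0.0 F [-0.5  0.5 -0.8] j6 -1.22
shift now cm [-0.01  0.25  3.47]
turn 0.026 shift after turn cm [-0.01  0.25  3.47]
```

Request:
send_rows([
  [[0,0.1,1.2,0.02,0],[0,0.1,1.2,0,0],[0,0,0.9,0,0],[0,0,0,0,0]],
])

```text
clock: 19.42
position: [554.1, -246.2, 35.9]
ee_rot: [-0.122, 0.992, -0.023, 0.013]
contact_force: [-0.4, 0.3, -0.2]
gripper_width: 0.2
```

```bash
python3 st2.py -27 0 33
```

```text
clamp xy -36.7 -1.2
F along x -0.3
pos [ 554.1 -246.2   35.9] toolx [-0.97  -0.243 -0.02 ] tooly [-0.242  0.969 -0.048] z [ 0.032 -0.042 -0.999] t 19.42 w 0.2 F [-0.4  0.3 -0.2] j6 -1.24
shift now cm [-0.97  0.12  0.31]
turn 0.015 shift after turn cm [-0.96  0.14  0.31]
```

Request:
send_rows([
  [[-0.3,0.1,0.1,0,0],[-0.3,0,0.1,0,0],[-0.3,0,0,0,0],[-0.2,0,0,0,0]],
])

```text
clock: 19.75
position: [566.1, -242.9, 36.4]
ee_rot: [-0.123, 0.992, -0.023, 0.014]
contact_force: [-1.4, -1.7, -0.5]
gripper_width: -0.3
```

```bash
python3 st2.py -20 0 33
```

```text
clamp xy -24.3 -0.7
F along x -1.8
pos [ 566.1 -242.9   36.4] toolx [-0.969 -0.246 -0.022] tooly [-0.244  0.968 -0.05 ] z [ 0.033 -0.043 -0.999] t 19.75 w -0.3 F [-1.4 -1.7 -0.5] j6 -1.25
shift now cm [-0.42  0.08  0.35]
turn 0.018 shift after turn cm [-0.42  0.08  0.35]
```

Request:
send_rows([
  [[-0.2,0,0.1,0,0],[-0.2,0,0.1,0,0]],
])

```text
clock: 19.92
position: [568.4, -242.3, 35.2]
ee_rot: [-0.123, 0.992, -0.023, 0.012]
contact_force: [-4.0, -1.1, 2.0]
gripper_width: -0.4
```

Request:
send_rows([
  [[-0.2,0,0,0,0],[-0.2,0,0,0,0]],
])

```text
clock: 20.08
position: [570.1, -241.8, 35.2]
ee_rot: [-0.123, 0.992, -0.023, 0.009]
contact_force: [-3.5, -2.6, 2.7]
gripper_width: -0.2
```

```bash
python3 st2.py -18 0 33
```

```text
clamp xy -20.1 -0.6
F along x -4.0
pos [ 570.1 -241.8   35.2] toolx [-0.97  -0.244 -0.012] tooly [-0.243  0.969 -0.047] z [ 0.024 -0.043 -0.999] t 20.08 w -0.2 F [-3.5 -2.6  2.7] j6 -1.25
shift now cm [-0.21  0.06  0.22]
turn 0.016 shift after turn cm [-0.21  0.07  0.22]
```

Request:
send_rows([
  [[-0.25,0,0,0,0],[-0.25,0,0,0,0]],
])

```text
clock: 20.25
position: [571.5, -241.4, 35.2]
ee_rot: [-0.122, 0.992, -0.022, 0.005]
contact_force: [-10.6, -4.7, 6.2]
gripper_width: 0.0
```

Request:
send_rows([
  [[-0.25,0,0,0,0],[-0.25,0,0,0,0]],
])

```text
clock: 20.42
position: [571.4, -241.4, 35.3]
ee_rot: [-0.122, 0.992, -0.022, -0.001]
contact_force: [-7.4, -2.7, 5.7]
gripper_width: -0.2
```

```bash
python3 st2.py -18 0 33
```

```text
clamp xy -18.8 -0.4
F along x -7.8
pos [ 571.4 -241.4   35.3] toolx [-0.97  -0.241  0.007] tooly [-0.241  0.97  -0.043] z [ 0.003 -0.043 -0.999] t 20.42 w -0.2 F [-7.4 -2.7  5.7] j6 -1.26
shift now cm [-0.08  0.05  0.23]
turn 0.013 shift after turn cm [-0.08  0.05  0.23]
```

Request:
send_rows([
  [[-0.5,0,0,0,0]],
])

```text
clock: 20.5
position: [571.4, -241.2, 35.3]
ee_rot: [-0.121, 0.992, -0.021, -0.006]
contact_force: [-16.4, -6.7, 11.9]
gripper_width: -0.3
```

```bash
python3 - <<'E'
from h import *
im,d=optics.get_image("scene"); C=cam("scene"); u,v=project(C,[[592,-236,50]])[0].astype(int)
st=arm.read_state(); print(st["position"],st["contact_force"],st["clock"])
im2,d2=optics.get_image("wrist")
cr=lambda i,u,v:cv2.resize(i[max(0,v-40):v+40,max(0,u-50):u+50],(400,320),interpolation=cv2.INTER_CUBIC)
cv2.imwrite("pics/s5.png",np.hstack([cr(im,u,v),cv2.resize(im2,(400,320))]))
st=arm.read_state(); print(st["position"],st["contact_force"],st["ee_rot"],st["clock"])
E
```

```text
[ 571.35350981 -241.28777991   35.29492145] [-12.68463417  -5.5064604    9.07052581] 20.55
[ 571.3173511  -241.27831902   35.22371902] [-12.47969167  -4.20352779   9.48712248] [-0.1208218   0.99243132 -0.0209569  -0.00655507] 20.6
```

View pics/s5.png

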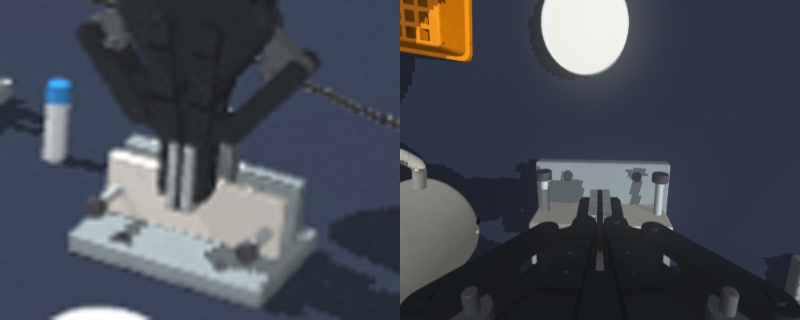

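```bash
python3 - <<'E'
from h import *
a=np.radians(13.2); ex=np.array([np.cos(a),np.sin(a)]); ey=np.array([-ex[1],ex[0]]); o=np.array([592.5,-236])-3*ex
z=np.load("scene.npz"); C=cam("scene")
for nm,(im,d) in(("before",(z["im"],z["d"])),("now",optics.get_image("scene"))):
    P=cloud(C,d); r=P[...,:2]-o; X,Y=r@ex,r@ey
    for lo,hi in((-48,-25),(25,48)):
        k=(d>0)&(Y>lo)&(Y<hi)&(P[...,2]>38)&(P[...,2]<46)&(abs(X)<40)&(X<0)
        k2=(d>0)&(Y>lo)&(Y<hi)&(abs(P[...,2]-47)<2)&(abs(X)<40)
        print(nm,lo,"tile outer face x",np.median(X[k]).round(1),k.sum(),"top hist",np.histogram(X[k2],np.arange(-20,30,4))[0])
    for n,c in(("dropper",(0,0)),): pass
z=np.load("scene.npz"); print(arm.read_state()["contact_force"])
E
```

```text
before -48 tile outer face x -15.0 12 top hist [0 1 0 0 0 0 0 0 0 0 0 0]
before 25 tile outer face x -14.4 40 top hist [2 6 9 0 0 0 0 5 9 6 5 0]
now -48 tile outer face x -8.2 45 top hist [ 0  1  7  9  7  0  0  5 10  6  5  0]
now 25 tile outer face x -8.9 45 top hist [0 0 4 9 2 0 0 6 5 5 1 0]
[-12.79159217  -5.5097127    7.77621313]
```

```bash
python3 -c "
from bench import job
print(job.job_done())"
```

```text
the job is handed in; nothing more can be done
None
```

The grey spacer is standing in the one 18 mm clamp, pressed between its tile and jaw, and I handed the job in at about 20.7 s with the arm still pushing. I took it from the black holder, set it upright about midway along the gap floor and let go. Then I pushed the tile with the closed fingers.

**What the last checks showed:**
- **Tile travel:** the tile's outer face moved about 6 mm, from x ≈ −14.7 to ≈ −8.5. That closes the gap to the spacer's 12 mm.
- **Push:** the arm stopped against a firm stop and held about 13 N, against the roughly 5 N the spring needs.
- **Spacer:** before the push, the scene camera showed it upright midway along the gap. During the push the gripper hid it, so that it is still pressed rests on the tile position and the force.

**Loose ends:**
- **Upward force:** there was also 8–9 N of upward force on the tool. I took it to be friction against the tile and did not confirm that.
- **Tool tilt:** the tool drifted up to about 6° off vertical while carrying the spacer. I straightened it before the insertion.
- **Bystanders and narrow clamps:** I saw no contact with them, but did not measure them again at the end.

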